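# Load the sloped feed tray, unlock and press start

### The arm

A 6-joint arm with a two-finger parallel gripper is mounted at the origin on the work surface; the furniture and walls round the work are solid. World frame = base frame: x ahead of the robot, y to its left, z up, the work surface at z = 0. Lengths are in m, angles in rad, forces in N, time in s.
With the tool pointing down it reaches from about 0.35 to 0.975 m from the base axis. Payload 4.9 kg.
Tool frame: the origin (TCP) lies at the very end of the fingers, on their centre line; the grasp point (between the pads) lies 19 mm behind it; z points along the fingers, y is the line along which they close (so a half turn about z gives the same grasp; the last joint's range is limited). The gripper opens to 85 mm and grips with 20 to 120 N. Pads are 22 mm wide; open, the fingers measure 114 mm over their backs; the gripper's body (76 mm by 85 mm) begins 54 mm behind the grasp point. The pads swing forward as they close: fully open they stand 13 mm farther back than shut.
Start: joints at [-1.435, 0.053, 1.613, -0, 1.476, -0.119], TCP at [0.158, -0.605, 0.231] pointing down, gripper open.
Joint ranges: [-3.01, 3.01], [-1.01, 2.22], [0.06, 2.58], [-1.02, 4.17], [0.09, 2.62], [-3.14, 3.14]. Speed limits (rad/s): [2.57, 2.57, 3.14, 3.14, 3.14, 3.14].

### API

Orientations are given as a rotation vector (axis times angle).
In Python, from station import get_obs, optics, ctrl gives the robot as it stands.
- The arm moves only by the shell command python3 -m pendant 'ROWS' [FORCE]. ROWS is JSON, a list of rows, each a list of 3 entries, a list of its own where there are three numbers: the shift along the tool's x, y, z in mm, then the turn, a rotation vector about the tool's x, y, z in rad, then the opening, from 0 (shut) to 1 (fully open). A call has 1 to 12 rows; each row shifts and turns the commanded pose from where the row before left it, along the tool's axes as they then stand; what a row does not reach is not made up. A row lasts 1/12 s, in which the tool goes at most 41.7 mm and 7.16 degrees, less where a joint would pass 70% of its speed; a pose out of reach is approached as far as the arm can. A call is refused whole if a number of a shift passes 41.7 or a number of a turn 0.125, either way. A call with a gripper value outside its range is refused whole. The fingers move at their own pace and stop on an object; FORCE is the grip in N (left out, the last holds). Time passes only in rows, so rows that do not move let the fingers close. It gives the time, the measured TCP pose, the force, the opening and the grip force at its end, in the units of the state.
- get_obs(): the state, without advancing time (a new reading comes with each control period).
- optics.get_image(name): name is "scene" or "top" or "wrist"; returns the picture (420x560x3 uint8, red, green, blue); there is no depth.
- optics.camera_model(name): a dict with "fx", "fy", "cx", "cy" (pixels), "cam_to_world" (4x4, takes a point from camera to world coordinates). Camera axes: x right, y up, looking along -z (the intrinsics and any distortion apply to the point x, -y, -z); pixel columns grow to the right and rows downward; lengths in m; the calibration is good to about 2 mm. The wrist camera is an equidistant fisheye: a pixel r from the principal point sees the ray r / f radians off the axis. A picture is of the moment at which its call begins: read the wrist's pose just before it. camera_model takes no time and is no camera call; for the wrist camera it gives the pose at the moment of the call.
- ctrl.finish_job(): hands the job in; it is judged then, once.
The state is a dict: "t": time; "q": joint angles; "dq": joint speeds; "effort": joint torques, N m; "tool_pos": TCP position; "tool_rot": TCP orientation; "contact_force": force on the tool from outside, world axes, zero at the start; "wrist_torque": the same for the moment, N m; "opening": finger opening in m; "grip_force": force on a finger pad.
Only numpy, scipy, OpenCV 4.12 (cv2) and the standard library are available. Lean on these libraries where they do the work, as an engineer would, in place of code of your own. Each camera call takes 0.05 s, during which the arm holds its last target. There are 200 camera calls.

### The job

Load the sloped aluminium feed tray: lay the flat pine board and the square pine block lengthwise, one in each lane, each slid down until its end rests against the blue back stop, and let go. Only then slide the yellow safety tab on the grey control box fully aside, as far as it goes, and press the red start button it was covering all the way down, hold it there for a moment and let it come up again; leave the tab open. Do not shift or knock over the glue bottle, screw jar or tape measure.

Things in the scene. Friction and masses are not known exactly. Their poses are not given: they have to be found in the camera images.
- board: flat pine board, 45 x 140 x 19 mm (its x, y, z), loose, about 60 g, lies flat on the worktop; origin at the centre of its underside, y along its length. To be loaded in one lane of the tray (either lane).
- board_mid (a point): centre of the flat board (9.5 mm above its underside)
- block: square pine block, 38 x 110 x 38 mm (its x, y, z), loose, about 60 g, lies on the worktop; origin at the centre of its underside, y along its length. To be loaded in the other lane.
- block_mid (a point): centre of the square block (19 mm above its underside)
- tray_bed: sloped floor of the fixed aluminium feed tray. Origin on the floor's surface at the face of the blue back stop, midway between the lanes; x points 15 degrees downhill, roughly away from the robot, into the stop; y to the tray's left, z out of the floor. Floor: x = -0.225 to 0 (there 21 mm over the worktop). Stop 29 mm high. Not slippery: pieces stay where put and must be slid or pushed down.
- lane_left (a point): lower end of the left lane's centre line, on the floor at the stop (tray_bed y = +0.036). Each lane is 66 mm wide; walls 6 mm thick and only 8 mm high part and border the lanes, parallel to tray_bed x
- lane_right (a point): the same for the right lane (tray_bed y = -0.036)
- control_box: fixed grey control box, 160 x 110 x 45 mm (x, y, z); origin at the centre of its underside, x roughly away from the robot. The button stands at x = +0.036, y = 0 on its top. Two rails along x at y = -0.043 and +0.043 (6 mm wide, 8.5 mm high) carry the tab.
- lock_tab (a joint): yellow sliding safety tab, m: near 0 (0 to 0.012 at the start) it covers the button; slides along the box's -x (towards the robot) to its end stop at 0.060, where the button is free. Stays where left; about 2 N to move. A plate 48 mm along the slide, 94 mm wide, 4 mm thick, 55 to 59 mm over the worktop, with an upright grip fin in its middle.
- tab_fin (a point): point in the tab's upright fin, 79 mm over the worktop. The fin is 12 mm thick along the slide direction (the box's x), 40 mm wide (y), and stands 30 mm above the plate (its top at 89 mm, 10 mm above this point)
- start_button (a joint): red spring push button, m: 0 released, 0.006 fully down (about 5 N); springs back
- button_top (a point): centre of the red button's top face, 34 mm across, 53 mm over the worktop when released, beneath the tab plate while it is locked
- glue_bottle: yellow glue bottle with an orange nozzle, standing, 41 x 62 x 190 mm, loose bystander between the two pine pieces; origin at the centre of its underside
- screw_jar: white jar with a red lid, 68 mm across, 92 mm high, loose bystander; origin at the centre of its underside
- tape_measure: yellow tape measure, 36 x 82 x 67 mm, loose bystander; origin at the centre of its underside

How it is judged:
By the outcome, as a careful person would: the job done as asked, in the order asked, and still so for the second after the job is handed in, with the robot touching nothing.
It also fails if it takes over 72 s, if anything falls off the work surface, if the arm or the gripper's body presses on something with over 40 N, if the wrist force passes 120 N, or if a joint passes its speed limit or range.

## Working session

There is one attempt and no reset: what is moved stays moved. The work goes in short steps, Python scripts to look and compute and a shell command to move; the robot and the scene stay as the last step left them, time stands still between calls to the robot, and variables do not carry over. Pictures are saved under pics/ and viewed, at most 10 in all, crops included, and the job is handed in when it is done.

```bash
mkdir -p pics; ls; cat > h.py <<'E'
import numpy as np, cv2
from station import get_obs, optics, ctrl
E
python3 - <<'E'
from h import *
for n in ("scene","top"):
    im=optics.get_image(n); cv2.imwrite(f"pics/{n}0.png",im[:,:,::-1])
    m=optics.camera_model(n); print(n,{k:(np.round(v,4).tolist() if k=="cam_to_world" else v) for k,v in m.items()})
o=get_obs();print(o)
E
```

```text
pics
scene {'fx': 524.7957739628281, 'fy': 524.7957739628281, 'cx': 272.0466645814878, 'cy': 209.37866664587483, 'cam_to_world': [[0.4486, 0.7714, -0.4513, -0.3178], [-0.8936, 0.3952, -0.2128, -0.3568], [0.0142, 0.4987, 0.8666, 1.5468], [0.0, 0.0, 0.0, 1.0]]}
top {'fx': 540.5616225795776, 'fy': 540.5616225795776, 'cx': 272.7033309895603, 'cy': 207.5295477004121, 'cam_to_world': [[0.0234, 0.995, -0.097, 0.278], [-0.9997, 0.0239, 0.0046, -0.0162], [0.0069, 0.0969, 0.9953, 1.7278], [0.0, 0.0, 0.0, 1.0]]}
{'t': 0.1, 'q': array([-1.43501215e+00,  5.32858356e-02,  1.61415262e+00,  2.56837156e-06,
        1.47602019e+00, -1.19029063e-01]), 'dq': array([ 0.00049918, -0.00026458, -0.00316535,  0.00034093,  0.00032167,
        0.00018946]), 'effort': array([-1.54494617e-03, -3.94908786e+01, -3.71364248e+01, -2.20701827e-04,
        3.94951567e-03, -1.23275845e-05]), 'tool_pos': array([ 0.15744663, -0.60425737,  0.23019151]), 'tool_rot': array([-3.11427849e+00, -3.98940235e-01,  2.05270941e-05]), 'contact_force': array([-0.13961034, -0.54378962,  0.16663794]), 'wrist_torque': array([-0.02975556, -0.02180248, -0.03109358]), 'grip_force': 0.0, 'opening': 0.08568679822045401}
```

View pics/top0.png

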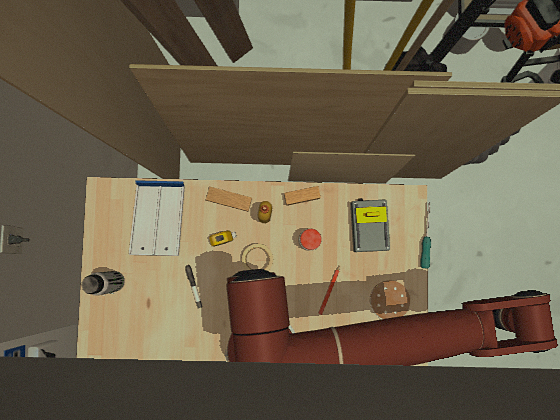

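View pics/scene0.png

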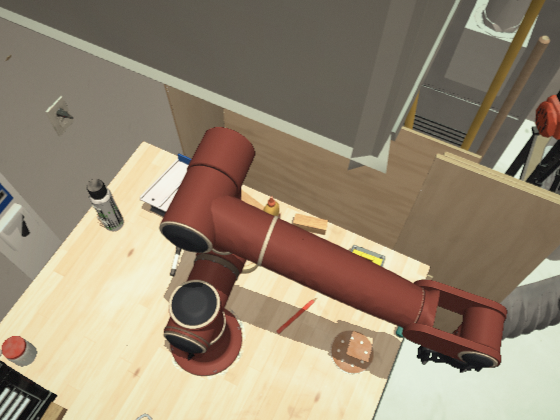

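Top view: tray at (158,218) with stop at (160,183), board (229,199), glue (265,211), block (302,196), jar (310,239), tape (221,238), box (371,225) with yellow tab (372,213). The scene view is mostly blocked by the arm.

```bash
cat >> h.py <<'E'
from scipy.spatial.transform import Rotation as R
def ray(name,u,v,m=None):
    m=m or optics.camera_model(name); T=np.array(m["cam_to_world"])
    x=(u-m["cx"])/m["fx"]; y=(v-m["cy"])/m["fy"]
    if name=="wrist":
        r=np.hypot(x,y); s=np.sin(r)/r if r>1e-9 else 1.; d=np.array([x*s,-y*s,-np.cos(r)])
    else: d=np.array([x,-y,-1.])
    return T[:3,3],T[:3,:3]@d
def onz(name,u,v,z,m=None):
    o,d=ray(name,u,v,m); return o+d*(z-o[2])/d[2]
def proj(name,p,m=None):
    m=m or optics.camera_model(name); T=np.array(m["cam_to_world"])
    c=T[:3,:3].T@(np.asarray(p)-T[:3,3]); c=np.array([c[0],-c[1],-c[2]])
    if name=="wrist":
        h=np.hypot(c[0],c[1]); k=np.arctan2(h,c[2])/h; a=c[:2]*k
    else: a=c[:2]/c[2]
    return np.array([m["fx"]*a[0]+m["cx"],m["fy"]*a[1]+m["cy"]])
E
python3 - <<'E'
from h import *
im=cv2.imread("pics/top0.png")
c=im[170:265,120:400]; cv2.imwrite("pics/top0c.png",cv2.resize(c,(784,266),interpolation=cv2.INTER_CUBIC))
hsv=cv2.cvtColor(im,cv2.COLOR_BGR2HSV)
for n,p in dict(board=(229,199),block=(302,196),table=(240,270),tray=(147,220),tab=(372,213),stop=(160,183),jar=(310,239),tape=(221,238),box=(371,240),glue=(264,213)).items(): print(n,hsv[p[1],p[0]])
for n,u,v,z in [("stopL",136,184,.05),("stopR",184,184,.05),("nearL",131,254,.08),("nearR",181,256,.08),("glue",265,211,.1),("jar",310,238,.092),("tape",221,238,.06),("tab",372,213,.07),("tblTL",87,178,0),("tblTR",428,185,0)]: print(n,onz("top",u,v,z).round(3))
E
```

```text
board [ 17 141 163]
block [ 15 140 184]
table [ 17  93 135]
tray [ 31  29 183]
tab [ 30 241 182]
stop [109 161  54]
jar [  5 165 186]
tape [17 49 47]
box [ 35  25 121]
glue [ 17 181 120]
stopL [0.505 0.405 0.05 ]
stopR [0.509 0.255 0.05 ]
nearL [0.287 0.402 0.08 ]
nearR [0.284 0.251 0.08 ]
glue [ 0.426 -0.001  0.1  ]
jar [ 0.348 -0.139  0.092]
tape [0.342 0.133 0.06 ]
tab [ 0.43 -0.33  0.07]
tblTL [0.528 0.576 0.   ]
tblTR [ 0.532 -0.524  0.   ]
```

View pics/top0c.png

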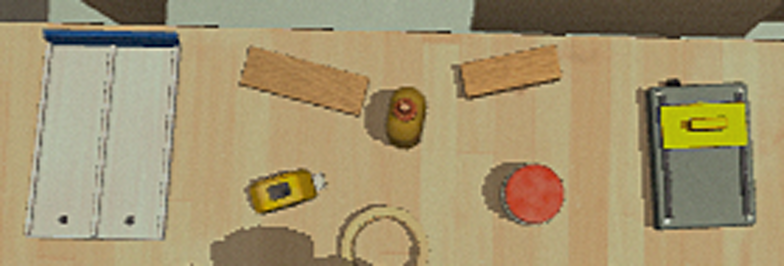

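The crop shows board corners ≈ (248,47),(368,77),(362,114),(240,84) and block ≈ (459,66),(556,46),(562,76),(463,98), in crop pixels (x2.8, offset 120,170). The tray's near end and holes are at bottom left.

```bash
cat >> h.py <<'E'
def rect(mask,near,name,z,m=None,minA=50):
    cs,_=cv2.findContours(mask,cv2.RETR_EXTERNAL,cv2.CHAIN_APPROX_NONE)
    cs=[c for c in cs if cv2.contourArea(c)>minA]
    c=min(cs,key=lambda c:-cv2.pointPolygonTest(c,(float(near[0]),float(near[1])),True))
    P=np.array([onz(name,u,v,z,m)[:2] for u,v in c[:,0,:]])
    (cx,cy),(w,h),a=cv2.minAreaRect((P*1000).astype(np.float32))
    b=np.radians(a) if w>h else np.radians(a+90)
    return np.array([cx,cy]),sorted([w,h]),np.degrees(b),cv2.boundingRect(c)
def plan(pos,rv,n,show=True):
    "rows: n equal rows to world pos, orientation R"
    o=get_obs(); R0=R.from_rotvec(o["tool_rot"]); R1=rv
    w=(R0.inv()*R1).as_rotvec(); d=R0.inv().apply(np.asarray(pos)-o["tool_pos"])*1000
    r=R.from_rotvec(w/n); M=sum(R.from_rotvec(w*k/n).as_matrix() for k in range(n))
    s=np.linalg.solve(M,d); print(n,"rows: shift",s.round(1).tolist(),"turn",(w/n).round(4).tolist())
    p=np.array(o["tool_pos"]);Q=R0;L=[]
    for k in range(n): p=p+Q.apply(s)/1000;Q=Q*r;L.append(p.round(3).tolist())
    if show: print(L[::max(1,n//5)])
def down(yaw,tilt=0):
    "tool z down, tool y at world angle yaw(deg); tilt about tool y: + moves tips back toward robot for y-left"
    y=np.array([np.cos(np.radians(yaw)),np.sin(np.radians(yaw)),0]);z=np.array([0,0,-1.]);x=np.cross(y,z)
    return R.from_matrix(np.array([x,y,z]).T)*R.from_rotvec([0,np.radians(tilt),0])
E
python3 - <<'E'
from h import *
im=cv2.imread("pics/top0.png");hsv=cv2.cvtColor(im,cv2.COLOR_BGR2HSV)
H,S,V=cv2.split(hsv)
w=((S>118)&(V>120)&(H<22)).astype(np.uint8)
print("board",rect(w,(229,199),"top",.019)); print("block",rect(w,(302,196),"top",.038))
y=((H>25)&(H<35)&(S>200)&(V>120)).astype(np.uint8); print("tab",rect(y,(365,210),"top",.059))
j=((H<10)&(S>140)&(V>130)).astype(np.uint8); print("jar",rect(j,(310,238),"top",.092))
b=((H>100)&(H<120)&(S>100)).astype(np.uint8); print("stop",rect(b,(160,183),"top",.05))
t=((S<50)&(V>140)).astype(np.uint8); r=rect(t,(147,220),"top",.045); print("tray",r)
print(R.from_rotvec(get_obs()["tool_rot"]).as_matrix().round(2).tolist())
m=optics.camera_model("wrist"); print(m["fx"],m["cx"],m["cy"],np.array(m["cam_to_world"]).round(3).tolist())
E
```

```text
board (array([470.42169189, 116.88926697]), [44.355533599853516, 139.74002075195312], np.float64(76.55576324462892), (206, 187, 46, 24))
block (array([ 485.43191528, -115.70979309]), [38.114933013916016, 109.63269805908203], np.float64(103.19881439208984), (284, 186, 37, 18))
tab (array([ 426.83773804, -328.89263916]), [46.55946350097656, 92.28216552734375], np.float64(94.73224306106567), (356, 207, 31, 16))
jar (array([ 346.14178467, -140.20648193]), [59.686031341552734, 60.111305236816406], np.float64(136.12313079833984), (300, 229, 21, 21))
stop (array([508.53631592, 331.87332153]), [15.782466888427734, 147.04603576660156], np.float64(91.39283323287964), (136, 181, 48, 6))
tray (array([393.40048218, 338.64572144]), [151.88243103027344, 219.76123046875], np.float64(177.53269958496094), (129, 185, 55, 71))
[[0.97, 0.25, -0.0], [0.25, -0.97, 0.0], [0.0, -0.0, -1.0]]
325.19226210127806 276.6261782338429 206.30639934394256 [[0.251, 0.92, 0.299, 0.234], [-0.968, 0.24, 0.076, -0.586], [-0.002, -0.309, 0.951, 0.372], [0.0, 0.0, 0.0, 1.0]]
```

```bash
python3 - <<'E'
from h import *
plan([.455,.117,.27],down(-13.4),24)
E
```

```text
24 rows: shift [31.4, -13.5, -1.6] turn [-0.0001, -0.0001, -0.0451]
[[0.184, -0.583, 0.232], [0.282, -0.488, 0.239], [0.361, -0.377, 0.245], [0.419, -0.253, 0.252], [0.453, -0.121, 0.258], [0.463, 0.015, 0.265]]
```

```bash
r='[[31.4,-13.5,-1.6],[0,0,-0.0451],1]'; python3 -m pendant '[[[31.4,-13.5,-3],[0,0,-0.0451],1],[[31.4,-13.5,-3],[0,0,-0.0451],1],[[31.4,-13.5,-3],[0,0,-0.0451],1],[[31.4,-13.5,-3],[0,0,-0.0451],1],[[31.4,-13.5,-3],[0,0,-0.0451],1],[[31.4,-13.5,-3],[0,0,-0.0451],1],[[31.4,-13.5,-3],[0,0,-0.0451],1],[[31.4,-13.5,-3],[0,0,-0.0451],1],[[31.4,-13.5,-3],[0,0,-0.0451],1],[[31.4,-13.5,-3],[0,0,-0.0451],1],[[31.4,-13.5,-3],[0,0,-0.0451],1],[[31.4,-13.5,-3],[0,0,-0.0451],1]]'
python3 -m pendant '[[[31.4,-13.5,0],[0,0,-0.0451],1],[[31.4,-13.5,0],[0,0,-0.0451],1],[[31.4,-13.5,0],[0,0,-0.0451],1],[[31.4,-13.5,0],[0,0,-0.0451],1],[[31.4,-13.5,0],[0,0,-0.0451],1],[[31.4,-13.5,0],[0,0,-0.0451],1],[[31.4,-13.5,0],[0,0,-0.0451],1],[[31.4,-13.5,0],[0,0,-0.0451],1],[[31.4,-13.5,0],[0,0,-0.0451],1],[[31.4,-13.5,0],[0,0,-0.0451],1],[[31.4,-13.5,0],[0,0,-0.0451],1],[[31.4,-13.5,0],[0,0,-0.0451],1]]'
python3 -m pendant '[[[0,0,0],[0,0,0],1],[[0,0,0],[0,0,0],1]]'
python3 - <<'E'
from h import *
m=optics.camera_model("wrist"); im=optics.get_image("wrist")[:,:,::-1].copy(); cv2.imwrite("pics/w1.png",im)
np.save("w1.npy",m,allow_pickle=True); o=get_obs();print(o["t"],o["tool_pos"],np.array(m["cam_to_world"])[:3,3])
for p in [(.47,.117,.019),(.485,-.116,.038),(.5,.33,.05)]: print(proj("wrist",p,m))
E
```

```text
t: 1.1
tool_pos: [0.407, -0.2835, 0.2669]
tool_rot: [-2.894, -1.22, 0.0]
contact_force: [0.8, -0.3, 1.0]
opening: 0.0855
grip_force: 0.0
t: 2.1
tool_pos: [0.4548, 0.1187, 0.2668]
tool_rot: [-2.463, -1.95, 0.001]
contact_force: [-0.1, -0.3, -0.3]
opening: 0.0856
grip_force: 0.0
t: 2.27
tool_pos: [0.4548, 0.1183, 0.2668]
tool_rot: [-2.462, -1.951, 0.001]
contact_force: [0.5, 0.8, 0.9]
opening: 0.0854
grip_force: 0.0
2.3167 [0.45505171 0.11727324 0.26686635] [0.4734418  0.19395755 0.40867272]
[289.00079899 166.71410053]
[334.02151028 323.9300088 ]
[272.42690979 -15.5330964 ]
```

View pics/w1.png

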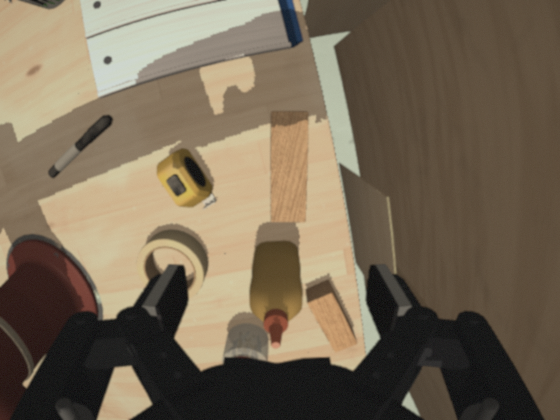

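Wrist view: board corners ≈ (271,111),(308,111),(305,221),(270,220), bottle at (276,285), block (332,314), tape (184,178), tray at top left; scene free round the board.

```bash
python3 - <<'E'
from h import *
m=np.load("w1.npy",allow_pickle=True).item()
P=np.array([onz("wrist",u,v,.019,m) for u,v in [(271,111),(308,111),(305,221),(270,220)]]);print(P.round(4).tolist(),P.mean(0).round(4))
for n,u,v,z in [("stop end top",301,45,.05),("tray R near low corner",99,97,.079),("bottle shoulderL",250,290,.12)]: print(n,onz("wrist",u,v,z,m).round(3))
plan([.470,.117,.10],down(-13.4),8)
E
```

```text
[[0.4644, 0.1879, 0.019], [0.5071, 0.1781, 0.019], [0.4746, 0.0435, 0.019], [0.4312, 0.0551, 0.019]] [0.4693 0.1161 0.019 ]
stop end top [0.514 0.253 0.05 ]
tray R near low corner [0.287 0.258 0.079]
bottle shoulderL [0.403 0.02  0.12 ]
8 rows: shift [0.4, 1.8, 20.9] turn [-0.0001, 0.0001, 0.0002]
[[0.457, 0.117, 0.246], [0.459, 0.117, 0.225], [0.461, 0.117, 0.204], [0.463, 0.117, 0.183], [0.464, 0.117, 0.163], [0.466, 0.117, 0.142], [0.468, 0.117, 0.121], [0.47, 0.117, 0.1]]
```

```bash
python3 -m pendant '[[[0.4,1.8,30],[0,0,0],1],[[0.4,1.8,30],[0,0,0],1],[[0.4,1.8,30],[0,0,0],1],[[0.4,1.8,30],[0,0,0],1],[[0.4,1.8,30],[0,0,0],1],[[0.4,1.8,30],[0,0,0],1],[[0.4,1.8,30],[0,0,0],1],[[0.4,1.8,20],[0,0,0],1],[[0,0,15],[0,0,0],1],[[0,0,11],[0,0,0],1],[[0,0,5],[0,0,0],1],[[0,0,0],[0,0,0],1]]'
python3 -m pendant '[[[0,0,0],[0,0,0],0.4],[[0,0,0],[0,0,0],0.2],[[0,0,0],[0,0,0],0],[[0,0,0],[0,0,0],0],[[0,0,0],[0,0,0],0],[[0,0,0],[0,0,0],0],[[0,0,0],[0,0,0],0]]' 70
```

```text
t: 3.32
tool_pos: [0.4695, 0.1159, 0.0053]
tool_rot: [-2.466, -1.945, 0.003]
contact_force: [-0.4, 0.1, 0.6]
opening: 0.0856
grip_force: 0.0
t: 3.9
tool_pos: [0.4716, 0.117, 0.008]
tool_rot: [2.464, 1.947, 0.004]
contact_force: [-0.4, -0.1, 6.0]
opening: 0.0431
grip_force: 71.8
```

```bash
python3 -m pendant '[[[0,0,-8],[0,0,0],0],[[0,0,-20],[0,0,0],0],[[0,0,-30],[0,0,0],0],[[0,0,-35],[0,0,0],0],[[0,0,-35],[0,0,0],0],[[0,0,-20],[0,0,0],0],[[0,0,0],[0,0,0],0]]'
python3 - <<'E'
from h import *
plan([.385,.335,.22],down(90,15),18)
E
```

```text
t: 4.48
tool_pos: [0.4733, 0.1173, 0.1609]
tool_rot: [2.46, 1.944, 0.014]
contact_force: [0.9, 0.3, 0.1]
opening: 0.0428
grip_force: 71.2
18 rows: shift [14.9, 3.2, -1.6] turn [0.0137, 0.0107, -0.0995]
[[0.48, 0.131, 0.163], [0.491, 0.175, 0.168], [0.489, 0.22, 0.176], [0.474, 0.263, 0.185], [0.447, 0.298, 0.196], [0.412, 0.324, 0.21]]
```

```bash
python3 -m pendant '[[[14.9,3.2,-1.6],[0.0137,0.0107,-0.0995],0],[[14.9,3.2,-1.6],[0.0137,0.0107,-0.0995],0],[[14.9,3.2,-1.6],[0.0137,0.0107,-0.0995],0],[[14.9,3.2,-1.6],[0.0137,0.0107,-0.0995],0],[[14.9,3.2,-1.6],[0.0137,0.0107,-0.0995],0],[[14.9,3.2,-1.6],[0.0137,0.0107,-0.0995],0],[[14.9,3.2,-1.6],[0.0137,0.0107,-0.0995],0],[[14.9,3.2,-1.6],[0.0137,0.0107,-0.0995],0],[[14.9,3.2,-1.6],[0.0137,0.0107,-0.0995],0]]'
python3 -m pendant '[[[14.9,3.2,-1.6],[0.0137,0.0107,-0.0995],0],[[14.9,3.2,-1.6],[0.0137,0.0107,-0.0995],0],[[14.9,3.2,-1.6],[0.0137,0.0107,-0.0995],0],[[14.9,3.2,-1.6],[0.0137,0.0107,-0.0995],0],[[14.9,3.2,-1.6],[0.0137,0.0107,-0.0995],0],[[14.9,3.2,-1.6],[0.0137,0.0107,-0.0995],0],[[14.9,3.2,-1.6],[0.0137,0.0107,-0.0995],0],[[14.9,3.2,-1.6],[0.0137,0.0107,-0.0995],0],[[14.9,3.2,-1.6],[0.0137,0.0107,-0.0995],0],[[0,0,0],[0,0,0],0],[[0,0,0],[0,0,0],0]]'
python3 - <<'E'
from h import *
m=optics.camera_model("wrist"); im=optics.get_image("wrist")[:,:,::-1].copy(); cv2.imwrite("pics/w2.png",im)
np.save("w2.npy",m,allow_pickle=True); o=get_obs();print(o["q"].round(2),R.from_rotvec(o["tool_rot"]).as_matrix().round(3).tolist())
E
```

```text
t: 5.23
tool_pos: [0.4763, 0.2491, 0.1735]
tool_rot: [-1.303, -2.689, 0.004]
contact_force: [-0.0, -0.2, -1.2]
opening: 0.0425
grip_force: 71.2
t: 6.15
tool_pos: [0.3824, 0.3345, 0.2135]
tool_rot: [-0.002, -2.869, 0.004]
contact_force: [-0.1, 0.3, -0.4]
opening: 0.0431
grip_force: 71.2
[ 0.5  -0.07  1.78  0.13  1.67 -1.07] [[-0.963, 0.002, -0.27], [0.003, 1.0, -0.002], [0.27, -0.003, -0.963]]
```

View pics/w2.png

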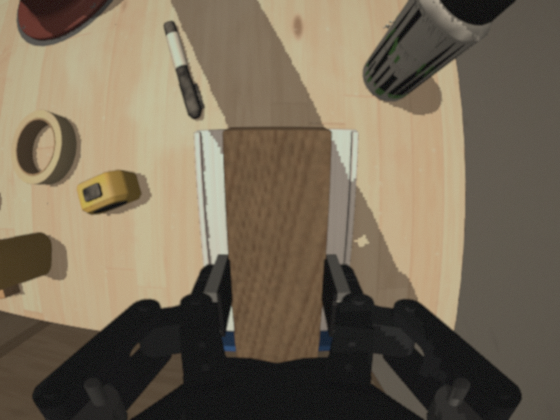

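The wrist view shows the board gripped squarely, corners ≈ (222,127),(330,127),(326,356),(233,354); tray near-end corners ≈ (195,132) and (357,131), stop at row ~340.

```bash
python3 - <<'E'
from h import *
m=np.load("w2.npy",allow_pickle=True).item(); im=cv2.imread("pics/w2.png");hsv=cv2.cvtColor(im,cv2.COLOR_BGR2HSV)
w=((hsv[:,:,1]<60)&(hsv[:,:,2]>70)).astype(np.uint8)
def onp(u,v,h,x0=.503):
    o,d=ray("wrist",u,v,m); t=np.tan(np.radians(15)); z0=.021+h/np.cos(np.radians(15))
    k=(z0+t*(x0-o[0])-o[2])/(d[2]+t*d[0]); return o+k*d
L=[];Rr=[]
for v in range(140,250,10):
    l=np.where(w[v,185:222])[0]; r=np.where(w[v,332:372])[0]
    if len(l) and len(r):
        a,b=185+l[0],332+r[-1]; L.append(onp(a-.5,v,.008)); Rr.append(onp(b+.5,v,.008)); print(v,a,b,(L[-1][1]*1e3).round(1),(Rr[-1][1]*1e3).round(1),(L[-1][0]*1e3).round(0))
for A in(L,Rr): A=np.array(A); print(np.polyfit(A[:,0],A[:,1],1))
print("near corners",onp(195,131,.008),onp(357,130,.008))
# blue stop visible
b=((hsv[:,:,0]>100)&(hsv[:,:,0]<125)&(hsv[:,:,1]>90)&(hsv[:,:,2]>30)).astype(np.uint8)
ys,xs=np.where(b[300:370,215:345]); print("blue",xs.min()+215,xs.max()+215,ys.min()+300,ys.max()+300)
for u in (228,324,332):
    c=np.where(b[310:365,u])[0]
    if len(c): print(u,310+c[0],310+c[-1],onz("wrist",u,310+c[0],.049,m).round(4),onz("wrist",u,310+c[-1],.049,m).round(4))
P=[onz("wrist",*p,.2,m) for p in[(222,127),(330,127),(326,356),(233,354)]];print(np.round(P,3))
E
```

```text
140 193 358 256.6 407.3 296.0
150 194 358 257.1 407.7 305.0
160 195 357 257.6 407.2 314.0
170 195 357 257.1 407.7 323.0
180 196 355 257.4 406.3 332.0
190 196 355 256.8 406.8 341.0
200 197 354 257.1 406.5 351.0
210 198 354 257.3 407.2 361.0
220 199 353 257.5 406.9 370.0
230 200 352 257.6 406.7 380.0
240 201 351 257.7 406.5 391.0
[0.00702816 0.2548658 ]
[-0.00909732  0.41010501]
near corners [0.28813288 0.25935196 0.08685568] [0.28766581 0.40559213 0.08698083]
blue 222 331 332 350
228 332 350 [0.4924 0.2805 0.049 ] [0.5147 0.2795 0.049 ]
324 332 349 [0.4924 0.3832 0.049 ] [0.5134 0.3841 0.049 ]
[[0.309 0.304 0.2  ]
 [0.309 0.362 0.2  ]
 [0.44  0.362 0.2  ]
 [0.438 0.308 0.2  ]]
```

```bash
cat >> h.py <<'E'
X0,Y0=.503,.332; c15,s15=np.cos(np.radians(15)),np.sin(np.radians(15))
def tray(x,y,h): return np.array([X0+x*c15+h*s15, Y0+y, .021-x*s15+h*c15])
def tcp_tray():
    o=get_obs();p=o["tool_pos"]-[X0,Y0,.021]; return "tray x %.1f y %.1f h %.1f mm"%tuple(1000*np.array([p[0]*c15-p[2]*s15,p[1],p[0]*s15+p[2]*c15]))
E
python3 - <<'E'
from h import *
print(tcp_tray()); plan(tray(-.09,.036,.04),down(90,15),8)
E
```

```text
tray x -166.0 y 2.3 h 154.7 mm
8 rows: shift [-9.6, 4.3, 14.3] turn [-0.0003, -0.0014, -0.0003]
[[0.388, 0.338, 0.197], [0.394, 0.343, 0.181], [0.399, 0.347, 0.164], [0.404, 0.351, 0.148], [0.41, 0.355, 0.132], [0.415, 0.36, 0.115], [0.421, 0.364, 0.099], [0.426, 0.368, 0.083]]
```

```bash
python3 -m pendant '[[[-9.6,4.3,14.3],[0,-0.0014,0],0],[[-9.6,4.3,14.3],[0,-0.0014,0],0],[[-9.6,4.3,14.3],[0,-0.0014,0],0],[[-9.6,4.3,14.3],[0,-0.0014,0],0],[[-9.6,4.3,14.3],[0,-0.0014,0],0],[[-9.6,4.3,14.3],[0,-0.0014,0],0],[[-9.6,4.3,14.3],[0,-0.0014,0],0],[[-9.6,4.3,14.3],[0,-0.0014,0],0],[[0,0,8],[0,0,0],0],[[0,0,7],[0,0,0],0],[[0,0,5],[0,0,0],0],[[0,0,0],[0,0,0],0]]'
python3 -c "from h import *;print(tcp_tray())"
for i in 1; do python3 -m pendant '[[[0,0,3],[0,0,0],0],[[0,0,2],[0,0,0],0]]'; python3 -c "from h import *;print(tcp_tray())";done
python3 -m pendant '[[[0,0,3],[0,0,0],0],[[0,0,1],[0,0,0],0]]'; python3 -c "from h import *;print(tcp_tray())"
```

```text
t: 7.2
tool_pos: [0.4208, 0.368, 0.0634]
tool_rot: [-0.002, -2.879, 0.004]
contact_force: [0.3, -1.1, -0.1]
opening: 0.043
grip_force: 71.2
tray x -90.4 y 36.0 h 19.7 mm
t: 7.37
tool_pos: [0.4208, 0.3689, 0.0604]
tool_rot: [-0.001, -2.882, 0.001]
contact_force: [0.2, 0.5, -0.2]
opening: 0.0427
grip_force: 71.2
tray x -89.5 y 36.9 h 16.8 mm
t: 7.53
tool_pos: [0.4194, 0.3687, 0.0558]
tool_rot: [-0.001, -2.881, 0.002]
contact_force: [-0.6, 0.5, -0.8]
opening: 0.043
grip_force: 71.2
tray x -89.8 y 36.7 h 12.0 mm
```

```bash
python3 -m pendant '[[[0,0,2],[0,0,0],0],[[0,0,0],[0,0,0],0]]'; python3 -c "from h import *;print(tcp_tray())"; python3 -m pendant '[[[0,0,2],[0,0,0],0],[[0,0,0],[0,0,0],0]]'; python3 -c "from h import *;print(tcp_tray())"
```

```text
t: 7.7
tool_pos: [0.4186, 0.3686, 0.0535]
tool_rot: [-0.001, -2.88, 0.002]
contact_force: [0.2, -0.4, 0.3]
opening: 0.0426
grip_force: 71.2
tray x -89.9 y 36.6 h 9.6 mm
t: 7.87
tool_pos: [0.4186, 0.3688, 0.052]
tool_rot: [-0.001, -2.881, 0.002]
contact_force: [0.2, 0.1, -0.6]
opening: 0.0429
grip_force: 71.2
tray x -89.6 y 36.8 h 8.1 mm
```

```bash
python3 -m pendant '[[[-4,0,0.5],[0,0,0],0],[[-4,0,0],[0,0,0],0],[[-4,0,0],[0,0,0],0],[[0,0,0],[0,0,0],0]]'; python3 -c "from h import *;print(tcp_tray())"; python3 -m pendant '[[[-3,0,0],[0,0,0],0],[[-2,0,0],[0,0,0],0],[[0,0,0],[0,0,0],0]]'; python3 -c "from h import *;print(tcp_tray())"
```

```text
t: 8.2
tool_pos: [0.4311, 0.3689, 0.0486]
tool_rot: [-0.002, -2.882, 0.001]
contact_force: [0.5, -0.6, 3.7]
opening: 0.0429
grip_force: 71.7
tray x -76.6 y 36.9 h 8.0 mm
t: 8.45
tool_pos: [0.4353, 0.3689, 0.0475]
tool_rot: [-0.002, -2.881, 0.001]
contact_force: [-0.2, 0.3, 4.3]
opening: 0.043
grip_force: 71.8
tray x -72.3 y 36.9 h 8.0 mm
```

```bash
python3 -m pendant '[[[-2,0,0],[0,0,0],0],[[0,0,0],[0,0,0],0]]'; python3 -c "from h import *;print(tcp_tray())"; python3 -m pendant '[[[-2,0,0],[0,0,0],0],[[0,0,0],[0,0,0],0]]'; python3 -c "from h import *;print(tcp_tray())"
```

```text
t: 8.62
tool_pos: [0.4361, 0.3689, 0.0472]
tool_rot: [-0.001, -2.878, 0.002]
contact_force: [-4.4, -0.9, 7.5]
opening: 0.043
grip_force: 72.0
tray x -71.4 y 36.9 h 8.0 mm
t: 8.78
tool_pos: [0.4362, 0.3689, 0.0472]
tool_rot: [-0.001, -2.873, 0.003]
contact_force: [-9.9, -0.5, 13.2]
opening: 0.0429
grip_force: 72.4
tray x -71.3 y 36.9 h 8.0 mm
```

```bash
python3 -m pendant '[[[2.5,0,-0.5],[0,0,0],0],[[0,0,0],[0,0,0],0],[[0,0,0],[0,0,0],0.7],[[0,0,0],[0,0,0],0.75],[[0,0,0],[0,0,0],0.75],[[0,0,0],[0,0,0],0.75]]'; python3 -m pendant '[[[0,0,-10],[0,0,0],0.75],[[0,0,-25],[0,0,0],0.75],[[0,0,-35],[0,0,0],0.75],[[0,0,-35],[0,0,0],0.75],[[0,0,-30],[0,0,0],0.75],[[15,0,-20],[0,0,0],0.75],[[15,0,0],[0,0,0],0.75],[[0,0,0],[0,0,0],1],[[0,0,0],[0,0,0],1]]'
python3 - <<'E'
from h import *
m=optics.camera_model("wrist"); im=optics.get_image("wrist")[:,:,::-1].copy(); cv2.imwrite("pics/w3.png",im)
np.save("w3.npy",m,allow_pickle=True); print(tcp_tray())
E
```

```text
t: 9.28
tool_pos: [0.4362, 0.3683, 0.0465]
tool_rot: [-0.002, -2.88, 0.003]
contact_force: [-0.3, -0.3, -0.6]
opening: 0.064
grip_force: 0.0
t: 10.03
tool_pos: [0.4474, 0.3689, 0.2053]
tool_rot: [-0.001, -2.882, 0.002]
contact_force: [0.3, -0.2, 0.6]
opening: 0.0846
grip_force: 0.0
tray x -101.3 y 36.7 h 162.6 mm
```

View pics/w3.png

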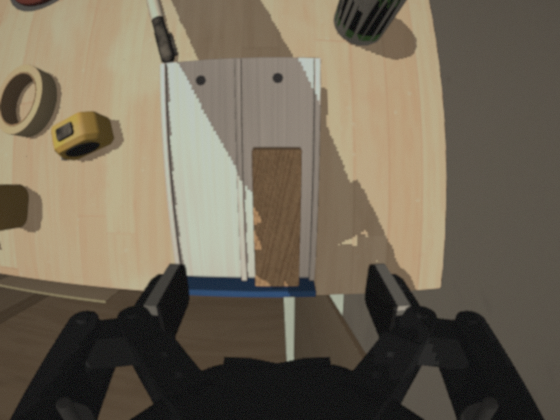

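Wrist view: board lies in the left lane at (252–301,148–286), its end at the blue stop (row ~286); the right lane is free.

```bash
python3 - <<'E'
from h import *
m=np.load("w3.npy",allow_pickle=True).item()
for p in [(0,.036,.019),(-.14,.036,.019),(0,.036,.029)]: print(p,proj("wrist",tray(*p),m).round(1))
a=np.array([.4854,-.1157])+.015*np.array([np.cos(np.radians(-76.8)),np.sin(np.radians(-76.8))]);print(a)
plan([a[0],a[1],.26],down(13.2),22); print("bottle",onz("top",264.6,207.5,.185))
E
```

```text
(0, 0.036, 0.019) [277.2 286.6]
(-0.14, 0.036, 0.019) [277.1 149.3]
(0, 0.036, 0.029) [277.2 291.8]
[ 0.48882526 -0.13030368]
22 rows: shift [-15.9, -18.5, -4.2] turn [-0.008, -0.01, 0.0605]
[[0.464, 0.35, 0.204], [0.517, 0.267, 0.207], [0.549, 0.174, 0.214], [0.557, 0.076, 0.226], [0.541, -0.02, 0.24], [0.502, -0.11, 0.256]]
bottle [ 4.27917183e-01 -3.75802865e-05  1.85000000e-01]
```

```bash
python3 - <<'E'
from h import *
plan([.40,.22,.275],down(55,8),9)
o=get_obs(); import h
f=dict(o); f["tool_pos"]=np.array([.40,.22,.275]); f["tool_rot"]=down(55,8).as_rotvec(); h.get_obs=lambda:f
plan([.489,-.130,.26],down(13.2),12)
E
```

```text
9 rows: shift [2.2, -17.7, -7.4] turn [-0.0137, -0.013, 0.0665]
[[0.447, 0.351, 0.212], [0.446, 0.333, 0.22], [0.443, 0.316, 0.228], [0.439, 0.299, 0.236], [0.433, 0.282, 0.244], [0.427, 0.266, 0.252], [0.419, 0.25, 0.259], [0.41, 0.235, 0.267], [0.4, 0.22, 0.275]]
12 rows: shift [-28.7, -11.3, -0.8] turn [-0.0042, -0.0111, 0.0607]
[[0.417, 0.194, 0.272], [0.446, 0.14, 0.267], [0.468, 0.083, 0.263], [0.483, 0.023, 0.26], [0.491, -0.038, 0.259], [0.492, -0.099, 0.259]]
```

```bash
python3 -m pendant '[[[2.2,-17.7,-7.4],[-0.0137,-0.013,0.0665],1],[[2.2,-17.7,-7.4],[-0.0137,-0.013,0.0665],1],[[2.2,-17.7,-7.4],[-0.0137,-0.013,0.0665],1],[[2.2,-17.7,-7.4],[-0.0137,-0.013,0.0665],1],[[2.2,-17.7,-7.4],[-0.0137,-0.013,0.0665],1],[[2.2,-17.7,-7.4],[-0.0137,-0.013,0.0665],1],[[2.2,-17.7,-7.4],[-0.0137,-0.013,0.0665],1],[[2.2,-17.7,-7.4],[-0.0137,-0.013,0.0665],1],[[2.2,-17.7,-7.4],[-0.0137,-0.013,0.0665],1]]'
python3 -m pendant '[[[-28.7,-11.3,-0.8],[-0.0042,-0.0111,0.0607],1],[[-28.7,-11.3,-0.8],[-0.0042,-0.0111,0.0607],1],[[-28.7,-11.3,-0.8],[-0.0042,-0.0111,0.0607],1],[[-28.7,-11.3,-0.8],[-0.0042,-0.0111,0.0607],1],[[-28.7,-11.3,-0.8],[-0.0042,-0.0111,0.0607],1],[[-28.7,-11.3,-0.8],[-0.0042,-0.0111,0.0607],1],[[-28.7,-11.3,-0.8],[-0.0042,-0.0111,0.0607],1],[[-28.7,-11.3,-0.8],[-0.0042,-0.0111,0.0607],1],[[-28.7,-11.3,-0.8],[-0.0042,-0.0111,0.0607],1],[[-28.7,-11.3,-0.8],[-0.0042,-0.0111,0.0607],1],[[-28.7,-11.3,-0.8],[-0.0042,-0.0111,0.0607],1],[[-28.7,-11.3,-0.8],[-0.0042,-0.0111,0.0607],1]]'
python3 -m pendant '[[[0,0,0],[0,0,0],1],[[0,0,0],[0,0,0],1]]'
python3 - <<'E'
from h import *
m=optics.camera_model("wrist"); im=optics.get_image("wrist")[:,:,::-1].copy(); cv2.imwrite("pics/w4.png",im)
np.save("w4.npy",m,allow_pickle=True); plan([.489,-.130,.021],down(13.2),8,False)
hsv=cv2.cvtColor(im,cv2.COLOR_BGR2HSV);p=proj("wrist",[.4854,-.1157,.038],m);print(p)
E
```

```text
t: 10.83
tool_pos: [0.3996, 0.219, 0.2737]
tool_rot: [-0.911, -2.865, -0.061]
contact_force: [0.0, 0.3, -0.9]
opening: 0.0855
grip_force: 0.0
t: 11.83
tool_pos: [0.4886, -0.1321, 0.2578]
tool_rot: [-1.954, -2.456, 0.002]
contact_force: [0.1, -0.4, -0.2]
opening: 0.0852
grip_force: 0.0
t: 12.0
tool_pos: [0.4885, -0.1315, 0.2581]
tool_rot: [-1.953, -2.457, 0.001]
contact_force: [0.1, 0.8, -0.3]
opening: 0.0847
grip_force: 0.0
8 rows: shift [0.0, 0.1, 29.7] turn [-0.0003, -0.0003, -0.0001]
[277.88577737 159.77373861]
```

View pics/w4.png

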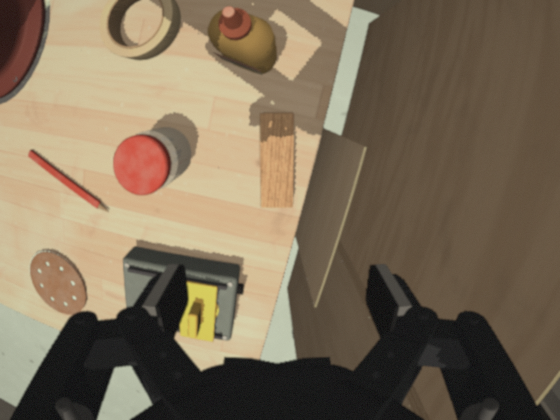

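Block shows at (260–295,112–208), where expected. An upright plywood panel stands behind the table edge here: top corners (365,150), (318,305), bottom corner (325,130). I check its clearance first.

```bash
python3 - <<'E'
from h import *
m=np.load("w4.npy",allow_pickle=True).item()
def tri(a,b):
    A=[];B=[]
    for o,d in(a,b):
        d=d/np.linalg.norm(d);P=np.eye(3)-np.outer(d,d);A.append(P);B.append(P@o)
    p=np.linalg.solve(A[0]+A[1],B[0]+B[1]);return p.round(3),[np.linalg.norm((np.eye(3)-np.outer(d,d)/(d@d))@(p-o)).round(4) for o,d in(a,b)]
print("top L",tri(ray("wrist",365,150,m),ray("top",291,152.5)))
print("top R",tri(ray("wrist",318,305,m),ray("top",413,155)))
print("bot L",tri(ray("wrist",325,130,m),ray("top",291,180)))
print([onz("wrist",324,133,z,m).round(3).tolist() for z in(-.2,-.1,0)])
E
python3 - <<'E'
import cv2
a=cv2.imread("pics/top0.png")[140:200,270:430];cv2.imwrite("pics/t1.png",cv2.resize(a,(640,240),interpolation=cv2.INTER_CUBIC))
E
```

```text
top L (array([ 0.691, -0.098, -0.325]), [np.float64(0.0076), np.float64(0.0076)])
top R (array([ 0.713, -0.582, -0.402]), [np.float64(0.003), np.float64(0.003)])
bot L (array([ 0.627, -0.099, -0.594]), [np.float64(0.0041), np.float64(0.0041)])
[[0.566, -0.086, -0.2], [0.55, -0.081, -0.1], [0.535, -0.076, 0.0]]
```

View pics/t1.png

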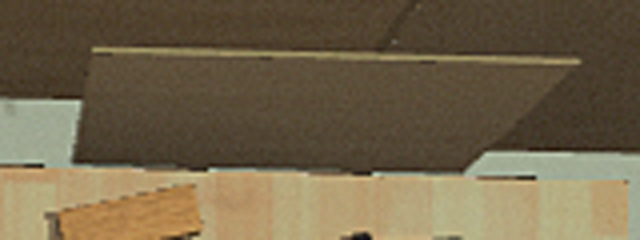

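The panel is on the floor below table height (top at z≈−0.35), so there is no obstacle. Descend.

```bash
python3 -m pendant '[[[0,0,25],[0,0,0],1],[[0,0,35],[0,0,0],1],[[0,0,35],[0,0,0],1],[[0,0,35],[0,0,0],1],[[0,0,35],[0,0,0],1],[[0,0,30],[0,0,0],1],[[0,0,20],[0,0,0],1],[[0,0,15],[0,0,0],1],[[0,0,7],[0,0,0],1],[[0,0,0],[0,0,0],1]]'
python3 -m pendant '[[[0,0,0],[0,0,0],0.4],[[0,0,0],[0,0,0],0.2],[[0,0,0],[0,0,0],0],[[0,0,0],[0,0,0],0],[[0,0,0],[0,0,0],0],[[0,0,0],[0,0,0],0],[[0,0,0],[0,0,0],0],[[0,0,0],[0,0,0],0]]' 70
python3 -m pendant '[[[0,0,-10],[0,0,0],0],[[0,0,-25],[0,0,0],0],[[0,0,-35],[0,0,0],0],[[0,0,-40],[0,0,0],0],[[0,0,-40],[0,0,0],0],[[0,0,-40],[0,0,0],0],[[0,0,-40],[0,0,0],0],[[0,0,-30],[0,0,0],0],[[0,0,0],[0,0,0],0]]'
python3 - <<'E'
from h import *
import h
plan([.44,.15,.29],down(50,6),12)
o=get_obs();f=dict(o); f["tool_pos"]=np.array([.44,.15,.29]); f["tool_rot"]=down(50,6).as_rotvec(); h.get_obs=lambda:f
plan(tray(-.065,-.036,.10),down(90,15),12)
E
```

```text
t: 12.88
tool_pos: [0.4873, -0.1286, 0.0202]
tool_rot: [-1.947, -2.459, 0.002]
contact_force: [-0.6, 0.2, 0.6]
opening: 0.0856
grip_force: 0.0
t: 13.55
tool_pos: [0.4902, -0.1309, 0.0242]
tool_rot: [1.951, 2.46, 0.001]
contact_force: [-0.1, 0.3, 6.7]
opening: 0.036
grip_force: 71.7
t: 14.3
tool_pos: [0.4916, -0.1315, 0.2918]
tool_rot: [1.944, 2.451, 0.005]
contact_force: [0.4, 0.3, 0.2]
opening: 0.0361
grip_force: 71.0
12 rows: shift [22.8, 8.2, 1.1] turn [0.0034, 0.0094, -0.0535]
[[0.494, -0.107, 0.291], [0.496, -0.059, 0.289], [0.492, -0.011, 0.287], [0.484, 0.037, 0.287], [0.47, 0.084, 0.288], [0.451, 0.128, 0.289]]
12 rows: shift [0.2, 12.6, 13.1] turn [0.0106, 0.0126, -0.0573]
[[0.447, 0.161, 0.277], [0.458, 0.183, 0.251], [0.466, 0.207, 0.225], [0.471, 0.232, 0.199], [0.472, 0.258, 0.173], [0.469, 0.283, 0.147]]
```

```bash
python3 -m pendant '[[[22.8,8.2,1.1],[0.0034,0.0094,-0.0535],0],[[22.8,8.2,1.1],[0.0034,0.0094,-0.0535],0],[[22.8,8.2,1.1],[0.0034,0.0094,-0.0535],0],[[22.8,8.2,1.1],[0.0034,0.0094,-0.0535],0],[[22.8,8.2,1.1],[0.0034,0.0094,-0.0535],0],[[22.8,8.2,1.1],[0.0034,0.0094,-0.0535],0],[[22.8,8.2,1.1],[0.0034,0.0094,-0.0535],0],[[22.8,8.2,1.1],[0.0034,0.0094,-0.0535],0],[[22.8,8.2,1.1],[0.0034,0.0094,-0.0535],0],[[22.8,8.2,1.1],[0.0034,0.0094,-0.0535],0],[[22.8,8.2,1.1],[0.0034,0.0094,-0.0535],0],[[22.8,8.2,1.1],[0.0034,0.0094,-0.0535],0]]'
python3 -m pendant '[[[0.2,12.6,13.1],[0.0106,0.0126,-0.0573],0],[[0.2,12.6,13.1],[0.0106,0.0126,-0.0573],0],[[0.2,12.6,13.1],[0.0106,0.0126,-0.0573],0],[[0.2,12.6,13.1],[0.0106,0.0126,-0.0573],0],[[0.2,12.6,13.1],[0.0106,0.0126,-0.0573],0],[[0.2,12.6,13.1],[0.0106,0.0126,-0.0573],0],[[0.2,12.6,13.1],[0.0106,0.0126,-0.0573],0],[[0.2,12.6,13.1],[0.0106,0.0126,-0.0573],0],[[0.2,12.6,13.1],[0.0106,0.0126,-0.0573],0],[[0.2,12.6,13.1],[0.0106,0.0126,-0.0573],0],[[0.2,12.6,13.1],[0.0106,0.0126,-0.0573],0],[[0.2,12.6,13.1],[0.0106,0.0126,-0.0573],0]]'
python3 -m pendant '[[[0,0,0],[0,0,0],0],[[0,0,0],[0,0,0],0]]'
python3 - <<'E'
from h import *
print(tcp_tray()); plan(tray(-.065,-.036,.032),down(90,15),5,False)
E
```

```text
t: 15.3
tool_pos: [0.4369, 0.152, 0.2826]
tool_rot: [-1.032, -2.846, -0.056]
contact_force: [1.3, -0.5, -0.4]
opening: 0.0363
grip_force: 70.9
t: 16.3
tool_pos: [0.4618, 0.2982, 0.1272]
tool_rot: [0.006, -2.865, -0.008]
contact_force: [0.3, -0.3, -0.1]
opening: 0.0361
grip_force: 70.9
t: 16.47
tool_pos: [0.4612, 0.2977, 0.1271]
tool_rot: [0.002, -2.864, -0.007]
contact_force: [0.2, -0.4, -0.7]
opening: 0.0363
grip_force: 70.9
tray x -67.8 y -34.3 h 91.6 mm
5 rows: shift [-0.7, -0.4, 11.9] turn [0.0009, -0.0032, 0.0004]
```

```bash
python3 -m pendant '[[[-0.7,-0.4,12],[0,-0.0032,0],0],[[-0.7,-0.4,12],[0,-0.0032,0],0],[[-0.7,-0.4,12],[0,-0.0032,0],0],[[-0.7,-0.4,12],[0,-0.0032,0],0],[[-0.7,-0.4,11],[0,-0.0032,0],0],[[0,0,4],[0,0,0],0],[[0,0,1],[0,0,0],0],[[0,0,0],[0,0,0],0]]'; python3 -c "from h import *;print(tcp_tray())"
python3 -m pendant '[[[0,0,2],[0,0,0],0],[[0,0,0],[0,0,0],0]]'; python3 -c "from h import *;print(tcp_tray())"
```

```text
t: 17.13
tool_pos: [0.4486, 0.2963, 0.0653]
tool_rot: [0.002, -2.882, -0.009]
contact_force: [0.4, -1.2, -0.4]
opening: 0.0358
grip_force: 71.0
tray x -64.1 y -35.7 h 28.7 mm
t: 17.3
tool_pos: [0.4488, 0.2966, 0.0643]
tool_rot: [0.002, -2.884, -0.01]
contact_force: [-0.9, -0.4, -0.5]
opening: 0.0362
grip_force: 71.0
tray x -63.6 y -35.4 h 27.8 mm
```

```bash
python3 -m pendant '[[[0,0,2.5],[0,0,0],0],[[0,0,1],[0,0,0],0],[[0,0,0],[0,0,0],0]]'; python3 -c "from h import *;print(tcp_tray())"
python3 -m pendant '[[[-4,0,0.5],[0,0,0],0],[[-4,0,0],[0,0,0],0],[[-4,0,0],[0,0,0],0],[[-3,0,0],[0,0,0],0],[[0,0,0],[0,0,0],0]]'; python3 -c "from h import *;print(tcp_tray())"
```

```text
t: 17.55
tool_pos: [0.4479, 0.2966, 0.0609]
tool_rot: [0.002, -2.884, -0.01]
contact_force: [0.8, -0.5, 0.7]
opening: 0.0361
grip_force: 71.1
tray x -63.6 y -35.4 h 24.3 mm
t: 17.97
tool_pos: [0.4627, 0.2968, 0.0569]
tool_rot: [0.002, -2.883, -0.01]
contact_force: [-0.2, 1.1, 4.6]
opening: 0.0366
grip_force: 71.6
tray x -48.2 y -35.2 h 24.3 mm
```

```bash
python3 -m pendant '[[[-4,0,0],[0,0,0],0],[[-3,0,0],[0,0,0],0],[[0,0,0],[0,0,0],0]]'; python3 -c "from h import *;print(tcp_tray())"
python3 -m pendant '[[[-2,0,0],[0,0,0],0],[[0,0,0],[0,0,0],0]]'; python3 -c "from h import *;print(tcp_tray())"
```

```text
t: 18.22
tool_pos: [0.4693, 0.2968, 0.0552]
tool_rot: [0.002, -2.883, -0.01]
contact_force: [-0.8, 0.8, 5.2]
opening: 0.0363
grip_force: 71.6
tray x -41.4 y -35.2 h 24.3 mm
t: 18.38
tool_pos: [0.4705, 0.2968, 0.0548]
tool_rot: [0.002, -2.881, -0.01]
contact_force: [-2.6, 0.4, 6.5]
opening: 0.0362
grip_force: 71.7
tray x -40.1 y -35.2 h 24.2 mm
```

```bash
python3 -m pendant '[[[-2,0,0],[0,0,0],0],[[-1,0,0],[0,0,0],0],[[0,0,0],[0,0,0],0]]'; python3 -c "from h import *;print(tcp_tray())"
python3 -m pendant '[[[2,0,-0.5],[0,0,0],0],[[0,0,0],[0,0,0],0],[[0,0,0],[0,0,0],0.6],[[0,0,0],[0,0,0],0.62],[[0,0,0],[0,0,0],0.62],[[0,0,0],[0,0,0],0.62]]'; python3 -m pendant '[[[0,0,-10],[0,0,0],0.62],[[0,0,-25],[0,0,0],0.62],[[0,0,-35],[0,0,0],0.62],[[0,0,-35],[0,0,0],0.62],[[0,0,-30],[0,0,0],0.62],[[20,0,-20],[0,0,0],0.62],[[30,0,0],[0,0,0],0.62],[[0,0,0],[0,0,0],1],[[0,0,0],[0,0,0],1]]'
python3 - <<'E'
from h import *
m=optics.camera_model("wrist"); im=optics.get_image("wrist")[:,:,::-1].copy(); cv2.imwrite("pics/w5.png",im)
np.save("w5.npy",m,allow_pickle=True); print(tcp_tray())
for p in [(0,.036,.019),(-.14,.036,.019),(0,-.036,.038),(-.11,-.036,.038),(0,-.036,.029)]: print(p,proj("wrist",tray(*p),m).round(1))
E
```

```text
t: 18.63
tool_pos: [0.4706, 0.2969, 0.0548]
tool_rot: [0.002, -2.874, -0.009]
contact_force: [-12.2, -0.5, 15.6]
opening: 0.0363
grip_force: 72.4
tray x -40.1 y -35.1 h 24.2 mm
t: 19.13
tool_pos: [0.4717, 0.2963, 0.0536]
tool_rot: [0.002, -2.883, -0.009]
contact_force: [-0.4, -0.2, -0.2]
opening: 0.0529
grip_force: 0.0
t: 19.88
tool_pos: [0.463, 0.2956, 0.2181]
tool_rot: [0.003, -2.885, -0.011]
contact_force: [-0.9, -0.2, -0.6]
opening: 0.0751
grip_force: 0.0
tray x -89.3 y -36.7 h 179.1 mm
(0, 0.036, 0.019) [343.9 267.5]
(-0.14, 0.036, 0.019) [353.4 135.4]
(0, -0.036, 0.038) [277.1 277.6]
(-0.11, -0.036, 0.038) [277.5 169.5]
(0, -0.036, 0.029) [277.1 273.2]
```

View pics/w5.png

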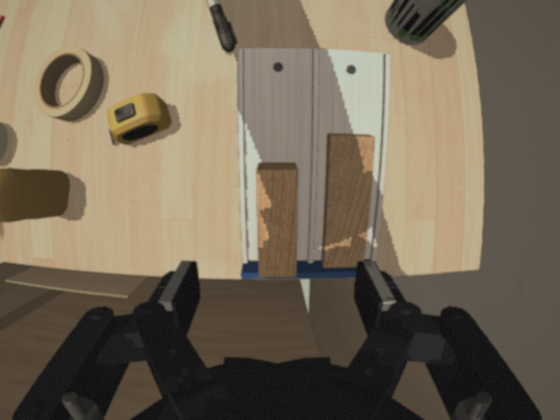

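Both pieces are seated: block top face ends at rows ≈276/169 and board's at ≈268/135, matching the positions predicted for contact with the stop.

```bash
python3 - <<'E'
from h import *
import h
plan([.40,.08,.29],down(55,5),12)
o=get_obs();f=dict(o); f["tool_pos"]=np.array([.40,.08,.29]); f["tool_rot"]=down(55,5).as_rotvec(); h.get_obs=lambda:f
plan([.42,-.329,.26],down(4.7),12)
E
```

```text
12 rows: shift [1.2, -19.1, -5.9] turn [-0.0082, -0.0139, 0.0504]
[[0.463, 0.276, 0.223], [0.461, 0.238, 0.235], [0.454, 0.201, 0.247], [0.444, 0.164, 0.259], [0.429, 0.129, 0.272], [0.411, 0.096, 0.284]]
12 rows: shift [-30.9, -17.1, 1.2] turn [-0.0032, -0.0068, 0.0731]
[[0.415, 0.048, 0.286], [0.439, -0.018, 0.279], [0.452, -0.087, 0.273], [0.456, -0.157, 0.268], [0.449, -0.227, 0.264], [0.432, -0.296, 0.261]]
```

```bash
python3 -m pendant '[[[1.2,-19.1,-5.9],[-0.0082,-0.0139,0.0504],0.7],[[1.2,-19.1,-5.9],[-0.0082,-0.0139,0.0504],0.7],[[1.2,-19.1,-5.9],[-0.0082,-0.0139,0.0504],0.7],[[1.2,-19.1,-5.9],[-0.0082,-0.0139,0.0504],0.7],[[1.2,-19.1,-5.9],[-0.0082,-0.0139,0.0504],0.7],[[1.2,-19.1,-5.9],[-0.0082,-0.0139,0.0504],0.7],[[1.2,-19.1,-5.9],[-0.0082,-0.0139,0.0504],0.7],[[1.2,-19.1,-5.9],[-0.0082,-0.0139,0.0504],0.7],[[1.2,-19.1,-5.9],[-0.0082,-0.0139,0.0504],0.7],[[1.2,-19.1,-5.9],[-0.0082,-0.0139,0.0504],0.7],[[1.2,-19.1,-5.9],[-0.0082,-0.0139,0.0504],0.7],[[1.2,-19.1,-5.9],[-0.0082,-0.0139,0.0504],0.7]]'
python3 -m pendant '[[[-30.9,-17.1,1.2],[-0.0032,-0.0068,0.0731],0.7],[[-30.9,-17.1,1.2],[-0.0032,-0.0068,0.0731],0.7],[[-30.9,-17.1,1.2],[-0.0032,-0.0068,0.0731],0.7],[[-30.9,-17.1,1.2],[-0.0032,-0.0068,0.0731],0.7],[[-30.9,-17.1,1.2],[-0.0032,-0.0068,0.0731],0.7],[[-30.9,-17.1,1.2],[-0.0032,-0.0068,0.0731],0.7],[[-30.9,-17.1,1.2],[-0.0032,-0.0068,0.0731],0.7],[[-30.9,-17.1,1.2],[-0.0032,-0.0068,0.0731],0.7],[[-30.9,-17.1,1.2],[-0.0032,-0.0068,0.0731],0.7],[[-30.9,-17.1,1.2],[-0.0032,-0.0068,0.0731],0.7],[[-30.9,-17.1,1.2],[-0.0032,-0.0068,0.0731],0.7],[[-30.9,-17.1,1.2],[-0.0032,-0.0068,0.0731],0.7]]'
python3 -m pendant '[[[0,0,0],[0,0,0],0.7],[[0,0,0],[0,0,0],0.7]]'
python3 - <<'E'
from h import *
m=optics.camera_model("wrist"); im=optics.get_image("wrist")[:,:,::-1].copy(); cv2.imwrite("pics/w6.png",im)
np.save("w6.npy",m,allow_pickle=True); print(proj("wrist",[.427,-.329,.059],m))
E
```

```text
t: 20.93
tool_pos: [0.3995, 0.0787, 0.2896]
tool_rot: [-0.925, -2.913, -0.038]
contact_force: [0.3, 0.1, -0.7]
opening: 0.0599
grip_force: 0.0
t: 21.93
tool_pos: [0.4191, -0.3315, 0.2583]
tool_rot: [-2.132, -2.304, 0.002]
contact_force: [0.2, 0.1, 0.1]
opening: 0.0599
grip_force: 0.0
t: 22.1
tool_pos: [0.4189, -0.3308, 0.2583]
tool_rot: [-2.13, -2.304, 0.002]
contact_force: [0.9, -0.2, -0.1]
opening: 0.0598
grip_force: 0.0
[284.93775552 176.68838553]
```

View pics/w6.png

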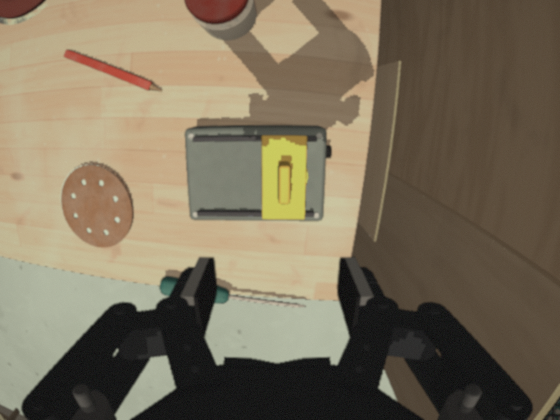

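Tab plate corners ≈ (262,136),(307,136),(306,220),(262,219); fin ≈ (279–292,157–205); box corners ≈ (186,129),(327,126),(325,220),(190,221).

```bash
python3 - <<'E'
from h import *
m=np.load("w6.npy",allow_pickle=True).item(); im=cv2.imread("pics/w6.png");hsv=cv2.cvtColor(im,cv2.COLOR_BGR2HSV)
H,S,V=cv2.split(hsv)
y=((H>20)&(H<35)&(S>170)&(V>60)).astype(np.uint8); y[:120]=0;y[230:]=0
print("tab",rect(y,(285,180),"wrist",.059,m))
for u,v in[(188,129),(326,126),(325,219),(191,220)]: print("box",onz("wrist",u,v,.045,m).round(4))
print("fin top",[onz("wrist",u,v,.089,m).round(4).tolist() for u,v in [(279,182),(292,182),(285,157),(285,205)]])
E
```

```text
Traceback (most recent call last):
  File "h.py", line 23, in rect
    c=min(cs,key=lambda c:-cv2.pointPolygonTest(c,(float(near[0]),float(near[1])),True))
ValueError: min() iterable argument is empty
```

```bash
python3 - <<'E'
from h import *
m=np.load("w6.npy",allow_pickle=True).item(); im=cv2.imread("pics/w6.png");hsv=cv2.cvtColor(im,cv2.COLOR_BGR2HSV)
H,S,V=cv2.split(hsv); print(hsv[200,275],hsv[145,275])
y=((S>130)&(abs(H.astype(int)-int(H[200,275]))<10)).astype(np.uint8); y[:120]=0;y[230:]=0
y=cv2.morphologyEx(y,cv2.MORPH_CLOSE,np.ones((5,5)))
print("tab",rect(y,(270,180),"wrist",.059,m))
P=np.array([onz("wrist",u,v,.059,m) for u,v in[(262,136),(307,136),(306,220),(262,219)]]);print(P.round(4).tolist(),P.mean(0))
P=np.array([onz("wrist",u,v,.045,m) for u,v in[(188,129),(326,126),(325,219),(191,220)]]);print("box",P.round(4).tolist(),P.mean(0))
print("fin top",[onz("wrist",u,v,.089,m).round(4).tolist() for u,v in [(279,182),(292,182),(285,157),(285,205)]])
E
```

```text
[ 29 138 202] [ 30 136 201]
tab (array([ 426.13119507, -330.64044189]), [47.503074645996094, 91.66948699951172], np.float64(93.81314444541931), (262, 136, 45, 83))
[[0.3994, -0.2871, 0.059], [0.4464, -0.2833, 0.059], [0.4548, -0.3765, 0.059], [0.4055, -0.3792, 0.059]] [ 0.42654365 -0.33152527  0.059     ]
box [[0.3156, -0.2852, 0.045], [0.4675, -0.2715, 0.045], [0.4786, -0.3786, 0.045], [0.3204, -0.3927, 0.045]] [ 0.39555314 -0.33199386  0.045     ]
fin top [[0.4205, -0.3282, 0.089], [0.4332, -0.3272, 0.089], [0.4243, -0.3029, 0.089], [0.4284, -0.3514, 0.089]]
```

```bash
python3 - <<'E'
from h import *
plan([.4268,-.3295,.068],down(4.8),8,False)
E
python3 -m pendant '[[[0,0.8,22],[0,0,0],0.6],[[0,1,22],[0,0,0],0.6],[[0,1,22],[0,0,0],0.6],[[0,1,22],[0,0,0],0.6],[[0,1,22],[0,0,0],0.6],[[0,1,22],[0,0,0],0.6],[[0,1,22],[0,0,0],0.6],[[0,1,22],[0,0,0],0.6],[[0,0,12],[0,0,0],0.6],[[0,0,2],[0,0,0],0.6],[[0,0,0],[0,0,0],0.6]]'
python3 -c "
from h import *
plan([.4268,-.3295,.068],down(4.8),1,False)"
```

```text
8 rows: shift [-0.1, 1.0, 23.8] turn [-0.0003, -0.0002, -0.0004]
t: 23.07
tool_pos: [0.4272, -0.3276, 0.069]
tool_rot: [-2.126, -2.31, 0.002]
contact_force: [0.0, 0.1, 0.0]
opening: 0.0514
grip_force: 0.0
1 rows: shift [-1.8, -0.6, 1.0] turn [-0.0028, -0.0013, -0.0008]
```

```bash
python3 -m pendant '[[[-1.5,0,1],[0,0,0],0.3],[[0,0,0],[0,0,0],0],[[0,0,0],[0,0,0],0],[[0,0,0],[0,0,0],0],[[0,0,0],[0,0,0],0],[[0,0,0],[0,0,0],0],[[0,0,0],[0,0,0],0],[[0,0,0],[0,0,0],0]]' 40
python3 -m pendant '[[[0,-4,0],[0,0,0],0],[[0,-6,0],[0,0,0],0],[[0,-6,0],[0,0,0],0],[[0,-6,0],[0,0,0],0],[[0,-6,0],[0,0,0],0],[[0,-6,0],[0,0,0],0],[[0,-6,0],[0,0,0],0],[[0,-4,0],[0,0,0],0],[[0,0,0],[0,0,0],0]]'
python3 -m pendant '[[[0,-4,0],[0,0,0],0],[[0,-3,0],[0,0,0],0],[[0,0,0],[0,0,0],0]]'
python3 -m pendant '[[[0,-3,0],[0,0,0],0],[[0,0,0],[0,0,0],0]]'
```

```text
t: 23.73
tool_pos: [0.4279, -0.331, 0.0703]
tool_rot: [2.129, 2.309, -0.003]
contact_force: [-1.4, -0.2, 7.3]
opening: 0.0112
grip_force: 41.8
t: 24.48
tool_pos: [0.3836, -0.3342, 0.0703]
tool_rot: [2.129, 2.308, -0.001]
contact_force: [-0.3, 1.8, 8.2]
opening: 0.0107
grip_force: 42.1
t: 24.73
tool_pos: [0.377, -0.3347, 0.0703]
tool_rot: [2.129, 2.309, -0.001]
contact_force: [0.8, 2.1, 8.1]
opening: 0.011
grip_force: 42.0
t: 24.9
tool_pos: [0.3741, -0.3349, 0.0703]
tool_rot: [2.129, 2.309, -0.0]
contact_force: [0.7, 3.7, 8.9]
opening: 0.0113
grip_force: 42.0
```

```bash
python3 -m pendant '[[[0,-2,0],[0,0,0],0],[[0,0,0],[0,0,0],0]]'; python3 -m pendant '[[[0,-2,0],[0,0,0],0],[[0,0,0],[0,0,0],0]]';python3 -m pendant '[[[0,-2,0],[0,0,0],0],[[0,0,0],[0,0,0],0]]'
```

```text
t: 25.07
tool_pos: [0.3722, -0.3351, 0.0703]
tool_rot: [2.129, 2.309, -0.0]
contact_force: [0.9, 3.0, 7.7]
opening: 0.011
grip_force: 42.1
t: 25.23
tool_pos: [0.3702, -0.3352, 0.0703]
tool_rot: [2.129, 2.309, -0.0]
contact_force: [1.6, 3.1, 7.1]
opening: 0.0108
grip_force: 42.1
t: 25.4
tool_pos: [0.3693, -0.3353, 0.0703]
tool_rot: [2.128, 2.307, 0.003]
contact_force: [5.6, 3.5, 5.8]
opening: 0.0109
grip_force: 41.7
```

```bash
python3 -m pendant '[[[0,-2,0],[0,0,0],0],[[0,0,0],[0,0,0],0],[[0,0,0],[0,0,0],0]]'
python3 -m pendant '[[[0,2.5,0],[0,0,0],0],[[0,0,0],[0,0,0],0.35],[[0,0,0],[0,0,0],0.35],[[0,0,0],[0,0,0],0.35],[[0,0,-10],[0,0,0],0.35],[[0,0,-25],[0,0,0],0.35],[[0,0,-35],[0,0,0],0.35],[[0,0,-35],[0,0,0],0.35],[[0,0,-35],[0,0,0],0.35],[[0,0,-10],[0,0,0],0],[[0,0,0],[0,0,0],0],[[0,0,0],[0,0,0],0]]'
python3 - <<'E'
from h import *
m=optics.camera_model("wrist"); im=optics.get_image("wrist")[:,:,::-1].copy(); cv2.imwrite("pics/w7.png",im)
np.save("w7.npy",m,allow_pickle=True)
hsv=cv2.cvtColor(im,cv2.COLOR_BGR2HSV);H,S,V=cv2.split(hsv)
print(proj("wrist",[.430,-.329,.053],m))
r=(((H<9)|(H>172))&(S>110)&(V>50)).astype(np.uint8)
cs,_=cv2.findContours(r,cv2.RETR_EXTERNAL,cv2.CHAIN_APPROX_NONE)
for c in cs:
    if cv2.contourArea(c)>80:
        (u,v),rad=cv2.minEnclosingCircle(c); x,y,w,h=cv2.boundingRect(c); print((u,v,rad),(x,y,w,h),onz("wrist",x+w/2-.5,y+h/2-.5,.053,m).round(4))
y=((S>110)&(H>22)&(H<36)).astype(np.uint8)
y=cv2.morphologyEx(y,cv2.MORPH_CLOSE,np.ones((5,5)))
p=proj("wrist",[.369,-.334,.059],m);print(p);print(rect(y,p,"wrist",.059,m))
E
```

```text
t: 25.65
tool_pos: [0.3691, -0.3353, 0.0704]
tool_rot: [2.126, 2.304, 0.007]
contact_force: [12.6, 2.6, 2.3]
opening: 0.0109
grip_force: 41.3
t: 26.65
tool_pos: [0.3681, -0.335, 0.2189]
tool_rot: [-2.129, -2.31, 0.002]
contact_force: [-0.3, 0.1, -0.6]
opening: 0.0006
grip_force: 0.0
[339.87013577 184.13436629]
(337.7664794921875, 184.6977996826172, 16.027467727661133) (323, 169, 31, 32) [ 0.4282 -0.3295  0.053 ]
(128.5, 59.5, 54.0787467956543) (77, 38, 104, 46) [ 0.2112 -0.2176  0.053 ]
(267.0, 0.0, 25.000099182128906) (242, 0, 51, 10) [ 0.3449 -0.1609  0.053 ]
[277.84443766 185.40406407]
(array([ 369.48388672, -338.53607178]), [47.927650451660156, 85.0099868774414], np.float64(94.64410066604614), (254, 146, 50, 86))
```

```bash
python3 - <<'E'
from h import *
plan([.4285,-.3295,.150],down(4.8),4,False)
E
python3 -m pendant '[[[-0.1,15.2,17],[0,0,0],0],[[-0.1,15.2,17],[0,0,0],0],[[-0.1,15.2,17],[0,0,0],0],[[-0.1,15.2,17],[0,0,0],0],[[0,0,0],[0,0,0],0],[[0,0,0],[0,0,0],0]]'
python3 -c "
from h import *
plan([.4285,-.3295,.065],down(4.8),4,False)"
```

```text
4 rows: shift [-0.1, 15.3, 16.8] turn [-0.0007, -0.0004, -0.0006]
t: 27.2
tool_pos: [0.4272, -0.3286, 0.1469]
tool_rot: [-2.122, -2.305, 0.002]
contact_force: [-0.2, 0.6, -0.8]
opening: 0.0001
grip_force: 0.0
4 rows: shift [-0.3, 0.4, 20.5] turn [-0.0017, -0.0014, -0.0003]
```

```bash
python3 -m pendant '[[[-0.3,0.3,20],[0,0,0],0],[[-0.3,0.3,20],[0,0,0],0],[[-0.3,0.3,20],[0,0,0],0],[[0,0,20],[0,0,0],0],[[0,0,6],[0,0,0],0],[[0,0,0],[0,0,0],0],[[0,0,0],[0,0,0],0]]'
python3 -m pendant '[[[0,0,4],[0,0,0],0],[[0,0,4],[0,0,0],0],[[0,0,3],[0,0,0],0],[[0,0,0],[0,0,0],0],[[0,0,0],[0,0,0],0]]'
```

```text
t: 27.78
tool_pos: [0.4295, -0.3316, 0.0654]
tool_rot: [-2.129, -2.309, 0.002]
contact_force: [0.1, 0.5, -0.1]
opening: 0.0001
grip_force: 0.0
t: 28.2
tool_pos: [0.4297, -0.3312, 0.0537]
tool_rot: [-2.128, -2.31, 0.002]
contact_force: [0.4, 0.3, 1.3]
opening: -0.0002
grip_force: 0.0
```

```bash
python3 -m pendant '[[[0,0,3],[0,0,0],0],[[0,0,3],[0,0,0],0],[[0,0,2],[0,0,0],0],[[0,0,0],[0,0,0],0]]'
python3 -m pendant '[[[0,0,2],[0,0,0],0],[[0,0,1],[0,0,0],0],[[0,0,0],[0,0,0],0]]'
```

```text
t: 28.53
tool_pos: [0.4301, -0.3317, 0.0472]
tool_rot: [-2.128, -2.31, 0.002]
contact_force: [-2.2, 2.1, 7.5]
opening: 0.0003
grip_force: 4.5
t: 28.78
tool_pos: [0.4302, -0.3318, 0.0467]
tool_rot: [-2.127, -2.309, 0.002]
contact_force: [-8.2, 7.7, 24.0]
opening: -0.0001
grip_force: 12.0
```

Bottomed at z = 0.0467 with 24 N (hard stop). Hold, then release.

```bash
python3 -m pendant '[[[0,0,0],[0,0,0],0],[[0,0,0],[0,0,0],0],[[0,0,0],[0,0,0],0],[[0,0,0],[0,0,0],0],[[0,0,0],[0,0,0],0],[[0,0,0],[0,0,0],0],[[0,0,0],[0,0,0],0]]'
python3 -m pendant '[[[0,0,-6],[0,0,0],0],[[0,0,-8],[0,0,0],0],[[0,0,-20],[0,0,0],0],[[0,0,-35],[0,0,0],0],[[0,0,-35],[0,0,0],0],[[0,0,-35],[0,0,0],0],[[0,0,-30],[0,0,0],0],[[0,0,0],[0,0,0],0],[[0,0,0],[0,0,0],0],[[0,0,0],[0,0,0],0]]'
python3 - <<'E'
from h import *
im=optics.get_image("top")[:,:,::-1].copy(); cv2.imwrite("pics/top9.png",im);a=cv2.imread("pics/top0.png")
m=optics.camera_model("wrist"); wi=optics.get_image("wrist")[:,:,::-1].copy()
hsv=cv2.cvtColor(wi,cv2.COLOR_BGR2HSV);H,S,V=cv2.split(hsv)
y=cv2.morphologyEx(((S>110)&(H>22)&(H<36)).astype(np.uint8),cv2.MORPH_CLOSE,np.ones((5,5)))
print("tab",rect(y,proj("wrist",[.369,-.334,.059],m),"wrist",.059,m))
r=(((H<9)|(H>172))&(S>110)&(V>50)).astype(np.uint8);print("btn",rect(r,proj("wrist",[.428,-.3295,.053],m),"wrist",.053,m))
for n,(f) in dict(jar=lambda h:(h[...,0]<10)&(h[...,1]>140)&(h[...,2]>110),).items():
    for i in(a,im): print(n,rect(f(cv2.cvtColor(i,cv2.COLOR_BGR2HSV)).astype(np.uint8),(310,238),"top",.092)[0])
d=cv2.absdiff(a,im).max(2)
for n,(x0,y0,x1,y1) in dict(bottle=(256,200,275,222),tape=(207,228,236,246),jar=(298,227,323,251)).items():
    T=a[y0:y1,x0:x1]; s=cv2.matchTemplate(im[y0-8:y1+8,x0-8:x1+8],T,cv2.TM_CCOEFF_NORMED); k=cv2.minMaxLoc(s); print(n,"score %.2f shift"%k[1],k[3][0]-8,k[3][1]-8)
E
```

```text
t: 29.37
tool_pos: [0.4302, -0.3318, 0.0467]
tool_rot: [-2.127, -2.309, 0.002]
contact_force: [-8.7, 9.1, 25.1]
opening: 0.0001
grip_force: 12.1
t: 30.2
tool_pos: [0.4295, -0.3308, 0.2105]
tool_rot: [-2.127, -2.308, 0.002]
contact_force: [0.4, 0.1, -0.2]
opening: -0.0
grip_force: 0.0
tab (array([ 369.51480103, -334.36340332]), [49.219276428222656, 93.1889419555664], np.float64(94.71229457855225), (188, 139, 54, 96))
btn (array([ 429.29931641, -329.94174194]), [31.346601486206055, 31.34906578063965], np.float64(94.7006425857544), (261, 171, 34, 33))
jar [ 344.60464478 -138.76937866]
jar [ 344.67230225 -140.24351501]
bottle score 0.99 shift 0 0
tape score 0.99 shift 0 0
jar score 0.74 shift 0 0
```

The tab is open, the button is back up, and the bottle, jar and tape have not moved. Handing in.

```bash
python3 -c "
from h import *
print(ctrl.finish_job())"
```

```text
the job is handed in; nothing more can be done
None
```

The job is handed in at about 30 s: the board and block rest against the stop in the left and right lanes, the tab is at its end stop and left open, the button was pressed fully, held and released, and the bottle, jar and tape measure had not moved in the final image.

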